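# Hold the map clip unlocked

## Robot

A 7-joint arm with a two-finger parallel gripper is mounted at the origin on the work surface. World frame = base frame: x ahead of the robot, y to its left, z up, the work surface at z = 0. Lengths are in m, angles in degrees, forces in N, time in s.
With the tool pointing down it reaches from about 0.425 to 0.875 m from the base axis. Payload 4.7 kg.
Tool frame: the origin (TCP) lies midway between the tips of the shut fingers; the grasp point (between the pads) lies 19 mm behind it; z points along the fingers, x is the direction in which the jaws open and shut, and the axes are right-handed (so a half turn about z gives the same grasp; the last joint's range is limited). The gripper opens to 87 mm and grips with 3 to 60 N. Pads are 19 mm wide; open, the fingers measure 117 mm over their backs; the gripper's body (75 mm by 190 mm) begins 51 mm behind the grasp point.
Start: joints at [73.516, 18.392, -4.016, 83.108, 1.295, 78.541, -3.26], TCP at [0.193, -0.621, 0.223] pointing down, gripper open.
Joint ranges: [-163.93, 163.93], [-17.29, 119.83], [-79.2, 71.16], [3.27, 140.29], [-89.18, 269.18], [5.43, 117.66], [-154.24, 154.24]. Speed limits (degrees/s): [147.25, 147.25, 180, 180, 180, 180, 180].

## Interface

Orientations are given as [roll, pitch, yaw] about the fixed x, y, z axes, in that order (R = Rz(yaw) Ry(pitch) Rx(roll)).
In Python, from cell import telemetry, optics, env gives the robot as it stands.
- The arm moves only by the tool arm_command, never from a script. Its arguments are lists of equal length, an entry for each row: "translation": the shift along the tool's x, y, z in cm, a list of three; "twist": the turn about the tool's z in degrees. In form: {"translation": [[x, y, z], ...], "twist": [twist, ...]}. A call has 1 to 10 rows; each row shifts and turns the pose as measured when the row begins, along the tool's axes as they then stand; what a row does not reach is not made up. A row lasts 1/8 s, in which the tool goes at most 62.5 mm and 10.7 degrees, less where a joint would pass 70% of its speed; a pose out of reach is approached as far as the arm can. A call is refused whole if a number of a shift passes 6.25 or a number of a turn 10.7, either way. A call with a gripper value outside its range is refused whole. "grip" is the opening in per cent of the stroke, from 0 (shut) to 100 (fully open), set as the call begins (left out, the last holds). The fingers move at their own pace and stop on an object; "force" is the grip in N (left out, the last holds). Time passes only in rows, so rows that do not move let the fingers close. It gives the time, the measured TCP pose, the force and the opening at its end, in the units of the state.
- telemetry.get_obs(): the state, without advancing time (a new reading comes with each control period).
- optics.read_camera(name): name is "scene" or "side" or "wrist"; returns a dict with "img" (480x640x3 uint8, blue, green, red), "fx", "fy", "cx", "cy" (pixels), "dist" ([k1, k2, p1, p2, k3] as OpenCV has them; the pictures are not rectified), "extrinsics" (4x4, takes a point from camera to world coordinates); the wrist camera has in their place "hand_eye" (4x4, takes a point from camera to tool coordinates, whose origin is the TCP and whose axes are the tool frame's). Camera axes: x right, y up, looking along -z (the intrinsics and any distortion apply to the point x, -y, -z); pixel columns grow to the right and rows downward; lengths in m; the calibration is good to about 2 mm. A picture is of the moment at which its call begins: read the wrist's pose just before it. There is no depth.
- env.sign_off(): hands the job in, once; it reports no verdict.
The state is a dict: "time_s": time; "qpos": joint angles; "joint_velocities": joint speeds; "effort": joint torques, N m; "tool_pos": TCP position; "tool_rot": TCP orientation; "force": force on the tool from outside, world axes, zero at the start; "wrist_torque": the same for the moment, N m; "grip_width": finger opening in m.
Only numpy, scipy, OpenCV 4.12 (cv2) and the standard library are available. Lean on these libraries where they do the work, as an engineer would, in place of code of your own. Each camera call takes 0.05 s, during which the arm holds its last target. There are 200 camera calls.

## Task

The clip rail on the shelf has two locking clips, each opened by the lock next to it; one clip holds the steel map holder, the other the bottle opener. Take the red key from its cork stand, push it fully home in the lock of the clip that holds the map holder, wiggling it clockwise past the sticky pins that catch it half way down rather than forcing it, and once it is home turn it a full quarter turn clockwise (seen from above) to its stop. The lock springs back, so finish while still gripping the key and holding it turned; do not turn the other lock, and leave the map holder and the other things on the shelf where they are.

Things in the scene. Friction and masses are not known exactly. Their poses are not given: they have to be found in the camera images.
- key: Key, 60 g. Red bow 36 (x) x 10 (y) x 36 mm high, gripped across the 10 mm. Origin: middle of the bow's underside (shoulder), z up. Below it a steel blade 32 mm long, 16 mm wide along x, 4 mm thick; the lowest 4 mm taper to 13 mm width. Same when turned half round about z. Stands upright and loose in the stand's slot, shoulder on the stand's top at z = 42 mm.
- key_tip (a point): Lower end of the key's blade, 32 mm straight below the key's origin.
- stand: Fixed cork block 70 (x) x 60 (y) x 42 mm high, with a slot for the blade in the middle of its top, long way along its x. Origin under its centre, on the shelf.
- rail: Fixed dark wooden rail 130 (x) x 400 (y) x 18 mm high with two round steel lock housings (55 mm across, tops at z = 58 mm) 65 mm either side of its middle along y and two clips 150 mm either side. Origin under its centre, on the shelf; +y end is 'left'. Pushing the key on lock or rail with over 40 N before it is turned counts as forcing.
- keyhole_left (a point): Middle of the keyhole's mouth, left (+y) lock, facing up at z = 60 mm; x along the slot's long way, turns with the plug. Slot 18.4 x 6.2 mm, 40 deep, mouth chamfered 2.5. Sticky pins stop the blade 16 mm down; turned clockwise some 0.6 to 0.8 rad it slips past them under a light push (under 10 N), then goes fully home: shoulder on the plug, tip 32 mm deep.
- keyhole_right (a point): The same for the lock at the rail's -y (right) side.
- lock_left (a joint): Turn of the left brass lock plug, rad: 0 at rest, grows clockwise seen from above, stop at 1.57. A spring (0.024 N m at rest, 0.07 at the stop) turns it back when let go. Through play in the slot the key turns about 0.14 rad before the plug follows. Turning draws back the inner jaw of the left clip.
- lock_right (a joint): The same for the right lock plug and right clip.
- clip_left (a point): Middle of the floor of the left clip's cradle (top of the rail, z = 18 mm), beside its lock; the gripped thing stands here. The clip's jaws are 45 to 50 mm high steel plates over the rail.
- clip_right (a point): The same for the right clip.
- map_holder: Folded steel trail map holder, silver with green panels, standing on edge in one of the two clips: 100 (x) x 12 (y) x 85 mm high, top at about z = 107 mm. Origin under its middle.
- opener: Steel bottle opener with a black grip standing in the other clip, 36 x 12 x 86 mm high. Origin under its middle.
- mug: Blue ceramic mug, 82 mm across, 90 mm high, origin under its middle; leave alone.
- wax_box: Round green wax box with twist cap, 76 mm across, 50 mm high, origin under its middle; leave alone.
- scraper: Boot scraper lying down, wooden handle to -x and 90 mm wide black rubber tip at +x, 216 mm long, 18 mm high, origin under the shaft 105 mm from the handle's end; leave alone.
- tent_peg: Aluminium tent peg lying along its y, 150 mm long, 10 mm high, origin under its middle; leave alone.
Mind the look-alikes: they are no part of the job. Several things have the shape of the key; the one meant has the colours described above.

How it is judged (in metres and radians):
On the way, in this order (a step that is already met when the one before it is completed fails the run):
1. the key is fully home in the lock of the clip that holds the map holder, before that lock is turned the full quarter (under 1.2 rad) (((horizontal distance between map_holder and clip_left below 0.03 m and z of key_tip in the frame of keyhole_left below -0.027 m and horizontal distance between key_tip and keyhole_left below 0.007 m and angle between key's own z axis and vertical below 0.2 rad and value of joint lock_left below 1.2 rad) or (horizontal distance between map_holder and clip_right below 0.03 m and z of key_tip in the frame of keyhole_right below -0.027 m and horizontal distance between key_tip and keyhole_right below 0.007 m and angle between key's own z axis and vertical below 0.2 rad and value of joint lock_right below 1.2 rad))), for 0.1 s.
2. that lock is turned a quarter clockwise with the key home (((horizontal distance between map_holder and clip_left below 0.03 m and z of key_tip in the frame of keyhole_left below -0.027 m and horizontal distance between key_tip and keyhole_left below 0.007 m and angle between key's own z axis and vertical below 0.2 rad and value of joint lock_left above 1.4 rad) or (horizontal distance between map_holder and clip_right below 0.03 m and z of key_tip in the frame of keyhole_right below -0.027 m and horizontal distance between key_tip and keyhole_right below 0.007 m and angle between key's own z axis and vertical below 0.2 rad and value of joint lock_right above 1.4 rad))), for 0.5 s.
At the end, for the whole second after the job is handed in: Fingers grip the key (over 1 N); key home in the map holder's lock (tip 27 mm deep or more, within 7 mm sideways, tilt under 0.2 rad), that lock held past 1.4 rad, the other under 0.3; map holder moved under 25 mm, tilted under 0.25 rad (((horizontal distance between map_holder and clip_left below 0.03 m and z of key_tip in the frame of keyhole_left below -0.027 m and horizontal distance between key_tip and keyhole_left below 0.007 m and angle between key's own z axis and vertical below 0.2 rad and value of joint lock_left above 1.4 rad and contact force between the fingers and key above 1 N and angle between map_holder's own z axis and vertical below 0.25 rad and distance of map_holder from where it was at the start of the episode below 0.025 m and value of joint lock_right below 0.3 rad) or (horizontal distance between map_holder and clip_right below 0.03 m and z of key_tip in the frame of keyhole_right below -0.027 m and horizontal distance between key_tip and keyhole_right below 0.007 m and angle between key's own z axis and vertical below 0.2 rad and value of joint lock_right above 1.4 rad and contact force between the fingers and key above 1 N and angle between map_holder's own z axis and vertical below 0.25 rad and distance of map_holder from where it was at the start of the episode below 0.025 m and value of joint lock_left below 0.3 rad))); the arm keeps its last pose, push and grip.
It fails at once if the key is forced: it presses on the lock or rail with over 40 N while the locks are unturned (under 0.3 rad) (contact force between key and rail above 40 N and value of joint each of lock_left, lock_right below 0.3 rad).
It fails at once if the lock of the clip that holds the bottle opener is turned (over 0.3 rad) ((horizontal distance between map_holder and clip_left below 0.03 m and value of joint lock_right above 0.3 rad) or (horizontal distance between map_holder and clip_right below 0.03 m and value of joint lock_left above 0.3 rad)).
It fails at once if the map holder is shifted more than 30 mm or tipped over 0.4 rad (distance of map_holder from where it was at the start of the episode above 0.03 m or angle between map_holder's own z axis and vertical above 0.4 rad).
It fails at once if the mug, wax box, scraper, tent peg or opener is moved more than 30 mm (distance of any of mug, wax_box, scraper, tent_peg, opener from where it was at the start of the episode above 0.03 m).
It also fails if it takes over 48 s, if anything falls off the work surface, if the arm or the gripper's body presses on something with over 40 N, if the wrist force passes 120 N, or if a joint passes its speed limit or range.

## Working session

There is one attempt and no reset: what is moved stays moved. The work goes in short steps, Python scripts to look and compute and a tool call to move; the robot and the scene stay as the last step left them, time stands still between calls to the robot, and variables do not carry over. Pictures are saved under pics/ and viewed, about 8 in all and at most 12, crops included, and the job is handed in when it is done.

Besides the shell and the picture viewer there is one more tool, called after ">>>" as name(argument=value, ...), one argument or row to a line, values as JSON. arm_command: Moves the arm, as the interface text tells. Its arguments: {"type":"object","properties":{"translation":{"type":"array","items":{"type":"array","items":{"type":"number"}}},"twist":{"type":"array","items":{"type":"number"}},"grip":{"type":"number"},"force":{"type":"number"}},"required":["translation","twist"]}

```bash
mkdir -p pics; ls; python3 - <<'E'
from cell import telemetry, optics, env
import cv2, json
o=telemetry.get_obs(); print(o)
for n in("scene","side"):
    c=optics.read_camera(n); cv2.imwrite(f"pics/{n}0.png",c["img"])
    print(n,c["fx"],c["fy"],c["cx"],c["cy"],c["dist"]); print(c["extrinsics"])
E
```

```text
pics
{'time_s': 0.0, 'qpos': array([73.51573498, 18.44119433, -4.01447504, 83.17581555,  1.29393657,
       78.54090486, -3.25971363]), 'joint_velocities': array([-0.04291718,  0.02842637,  0.0207204 ,  0.06188482, -0.05336963,
       -0.03649062, -0.03822419]), 'effort': array([ 3.74149386e-04, -4.91297150e+01, -4.03531976e-01, -3.12536681e+01,
       -6.37151767e-02,  4.38858045e-02,  1.98449525e-04]), 'tool_pos': array([ 0.19298713, -0.62009922,  0.22142917]), 'tool_rot': array([ 1.79994919e+02,  1.12733291e-01, -7.27068984e+01]), 'force': array([ 0.86809982, -0.22009117,  0.33908094]), 'wrist_torque': array([0.01183121, 0.01575225, 0.02796493]), 'grip_width': 0.08699194614119649}
scene 498.0915246152837 498.0915246152837 314.81690301288387 235.67120208138044 [-0.02261524  0.          0.          0.          0.        ]
[[ 0.45769128 -0.56647094  0.68529509  1.39548456]
 [ 0.88891526  0.27536055 -0.3660686  -0.35404209]
 [ 0.01866399  0.77671567  0.62957479  0.80837243]
 [ 0.          0.          0.          1.        ]]
side 470.00814404486135 470.00814404486135 319.8999027763821 244.76992318368073 [-0.12030479  0.          0.          0.          0.        ]
[[ 0.94216469  0.18498258 -0.27947653  0.30366075]
 [-0.33513755  0.51273849 -0.79043157 -0.76721098]
 [-0.0029177   0.8383798   0.54507871  0.63471508]
 [ 0.          0.          0.          1.        ]]
```

View pics/scene0.png

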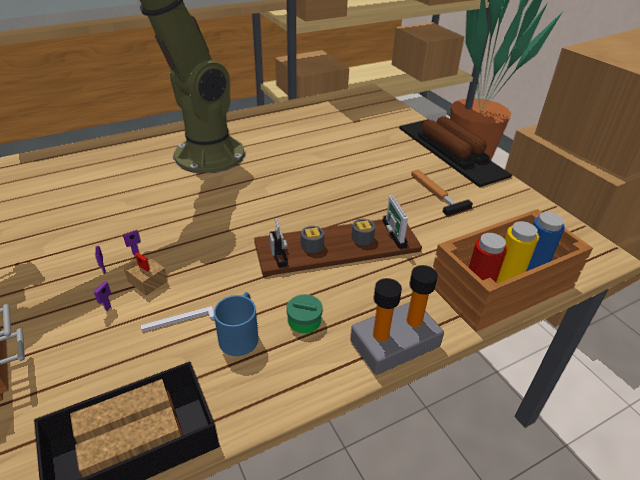

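View pics/side0.png

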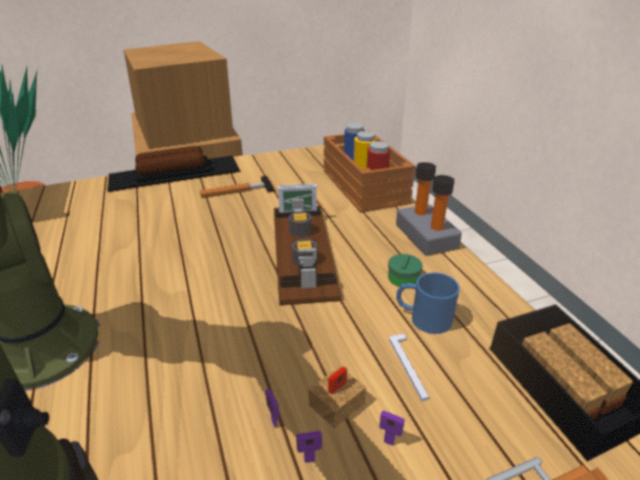

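The map holder stands in the far (+y) clip: scene px (398,220), side px (298,200). The red key is in its stand at scene (142,262), side (337,380). The purple ones are decoys. I'll zoom in for exact pixels.

```bash
python3 - <<'E'
import cv2,numpy as np
s=cv2.imread("pics/scene0.png"); d=cv2.imread("pics/side0.png")
def c(i,x,y,w,h):
    r=cv2.resize(i[y:y+h,x:x+w],(400,300),interpolation=cv2.INTER_CUBIC)
    k=400/w
    for t in range(0,w,10): cv2.line(r,(int(t*k),0),(int(t*k),6 if t%50 else 14),(255,255,255),1)
    for t in range(0,h,10): cv2.line(r,(0,int(t*k)),(6 if t%50 else 14,int(t*k)),(255,255,255),1)
    return r
m=np.vstack([np.hstack([c(s,110,230,80,60),c(s,290,190,140,105)]),np.hstack([c(d,290,350,100,75),c(d,260,170,100,75)])])
cv2.imwrite("pics/m1.png",m)
E
```

```text
(no output)
```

View pics/m1.png

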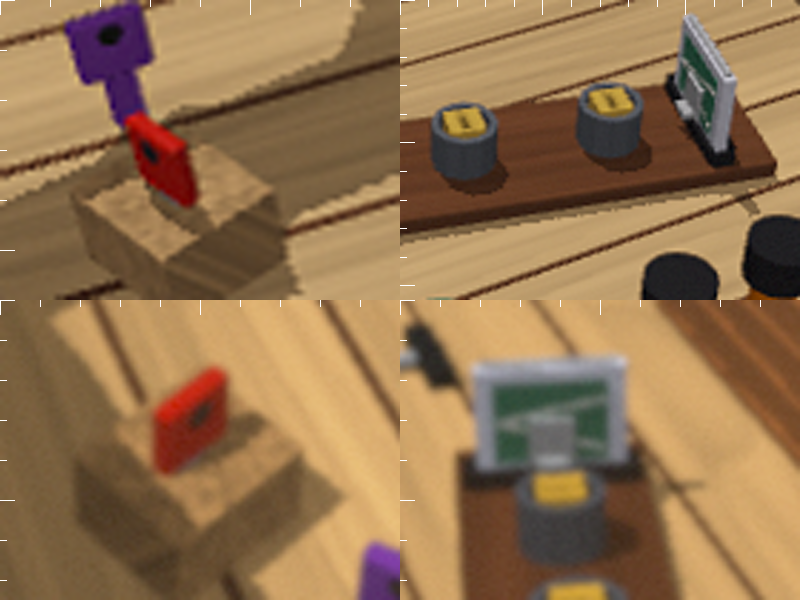

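```bash
cat > h.py <<'E'
import numpy as np,cv2
from scipy.spatial.transform import Rotation as R
from cell import telemetry, optics
def pose(o):
    T=np.eye(4);T[:3,:3]=R.from_euler('xyz',o['tool_rot'],degrees=True).as_matrix();T[:3,3]=o['tool_pos'];return T
def proj(c,E,uv,z):
    K=np.array([[c['fx'],0,c['cx']],[0,c['fy'],c['cy']],[0,0,1]])
    n=cv2.undistortPoints(np.array(uv,float).reshape(-1,1,2),K,np.array(c['dist'])).reshape(-1,2)
    d=np.c_[n[:,0],-n[:,1],-np.ones(len(n))]@E[:3,:3].T
    z=np.broadcast_to(z,len(n))
    return E[:3,3]+d*((z-E[2,3])/d[:,2])[:,None]
E
python3 - <<'E'
from h import *
np.set_printoptions(precision=4,suppress=True)
a=optics.read_camera("scene");b=optics.read_camera("side")
print("stand",P:=proj(a,a['extrinsics'],[(125,269),(151,259),(165,268),(143,283)],.042),P.mean(0))
print("bow sc",proj(a,a['extrinsics'],[(142.3,262),(148,268)],[.060,.05]))
print("locks sc",proj(a,a['extrinsics'],[(363.5,225.7),(312.8,232.7)],.06))
S=b['extrinsics']
print("bow sd",proj(b,S,[(338,380)],.06))
print("stand sd",P:=proj(b,S,[(309.5,388.5),(322,375),(365.5,388),(342,407)],.042),P.mean(0))
print("locks sd",proj(b,S,[(300,217),(304,246)],.06))
E
```

```text
stand [[ 0.4807 -0.3455  0.042 ]
 [ 0.4725 -0.2856  0.042 ]
 [ 0.5166 -0.2644  0.042 ]
 [ 0.5432 -0.3192  0.042 ]] [ 0.5032 -0.3037  0.042 ]
bow sc [[ 0.4957 -0.3068  0.06  ]
 [ 0.5092 -0.2992  0.05  ]]
locks sc [[0.5986 0.2064 0.06  ]
 [0.5687 0.0819 0.06  ]]
bow sd [[ 0.4948 -0.3095  0.06  ]]
stand sd [[ 0.4519 -0.2961  0.042 ]
 [ 0.48   -0.2764  0.042 ]
 [ 0.5358 -0.3255  0.042 ]
 [ 0.4871 -0.3471  0.042 ]] [ 0.4887 -0.3113  0.042 ]
locks sd [[0.5943 0.2014 0.06  ]
 [0.5632 0.0735 0.06  ]]
```

Key is near (0.497,-0.308). The left lock is near (0.596,0.204), with lock spacing 0.13 m as it should be. Rail yaw is about -13.5°. Moving over the key.

>>> arm_command(
  translation=[
    [-2.6,-4.8,0],
    [-2.6,-4.8,0],
    [-2.6,-4.8,0],
    [-2.6,-4.8,0],
    [-2.6,-4.8,0],
    [-2.6,-4.8,0],
    [-2.6,-4.8,0],
    [-2.6,-4.8,0],
    [0,0,0],
  ],
  twist=[0,0,0,0,0,0,0,0,0],
)

```text
time_s: 1.32
tool_pos: [0.5061, -0.2982, 0.2193]
tool_rot: [180.0, 0.2, -72.9]
force: [-0.9, -0.6, -0.1]
grip_width: 0.0871
```

```bash
cat > w.py <<'E'
import sys
from h import *
np.set_printoptions(precision=4,suppress=True)
o=telemetry.get_obs();c=optics.read_camera("wrist");T=pose(o)
cv2.imwrite(f"pics/{sys.argv[1]}.png",c['img'])
np.savez(f"pics/{sys.argv[1]}.npz",E=T@c['hand_eye'],**{k:c[k] for k in('fx','fy','cx','cy','dist')})
print(o['time_s'],o['tool_pos'],o['tool_rot'],o['qpos'],o['force']);print(c['hand_eye'])
E
python3 w.py w1
```

```text
1.325 [ 0.5061 -0.2982  0.2193] [179.9615   0.1569 -72.8846] [ 45.5519  12.1002 -20.3256  91.976    4.1972  76.8263 -48.2105] [-0.9496 -0.5681 -0.0929]
[[ 1.     -0.0003 -0.0002 -0.    ]
 [-0.0003 -0.9708 -0.2397 -0.0651]
 [-0.0001  0.2397 -0.9708 -0.1631]
 [ 0.      0.      0.      1.    ]]
```

View pics/w1.png

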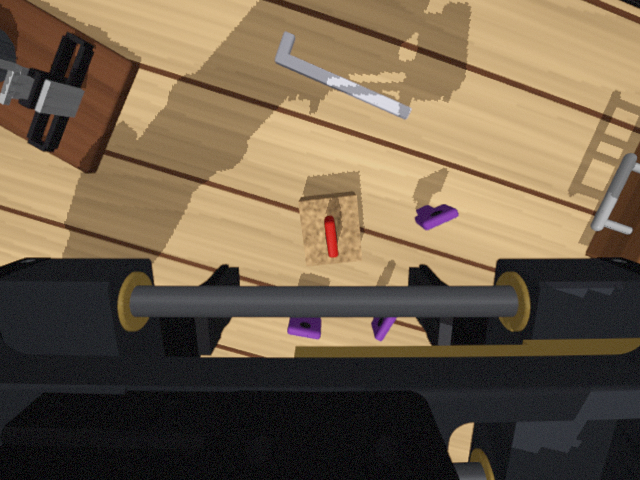

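The wrist view shows the red key from (328,217) to (334,257) in the stand, clear of the purple decoys at (305,327) and (437,216). Next I'll measure its centre and yaw.

```bash
python3 - <<'E'
from h import *
np.set_printoptions(precision=4,suppress=True)
d=np.load("pics/w1.npz"); c={k:d[k] for k in d}; img=cv2.imread("pics/w1.png").astype(int)
m=((img[...,2]>130)&(img[...,1]<70)&(img[...,0]<70)).astype(np.uint8)
m[:190]=0;m[290:]=0;m[:,:290]=0;m[:,370:]=0
r=cv2.minAreaRect(np.argwhere(m)[:,::-1].astype(np.float32)); print(r, m.sum())
bp=cv2.boxPoints(r);print(bp)
s=sorted(bp,key=lambda p:p[1]); e=[(s[0]+s[1])/2,(s[2]+s[3])/2]
for z in(.078,.06):
    P=proj(c,d['E'],e,z);v=P[0]-P[1];print(z,P,P.mean(0),np.linalg.norm(v),np.degrees(np.arctan2(v[1],v[0])))
P=proj(c,d['E'],[(300,199),(355,193),(362,262),(305,265)],.042);print(P,P.mean(0))
crop=cv2.resize(img[185:275,280:380].astype(np.uint8),None,fx=6,fy=6);cv2.imwrite("pics/w1c.png",crop)
E
```

```text
((330.73077392578125, 237.84616088867188), (37.086387634277344, 9.922778129577637), 82.87498474121094) 342
[[323.5077 220.0616]
 [333.3539 218.8308]
 [337.9538 255.6308]
 [328.1077 256.8615]]
0.078 [[ 0.5138 -0.3002  0.078 ]
 [ 0.4811 -0.315   0.078 ]] [ 0.4974 -0.3076  0.078 ] 0.035918958317509686 24.345874743271445
0.06 [[ 0.5105 -0.3015  0.06  ]
 [ 0.4759 -0.3171  0.06  ]] [ 0.4932 -0.3093  0.06  ] 0.038043008020504886 24.345874743271494
[[ 0.519  -0.2686  0.042 ]
 [ 0.5414 -0.3204  0.042 ]
 [ 0.4737 -0.3508  0.042 ]
 [ 0.4525 -0.2935  0.042 ]] [ 0.4967 -0.3083  0.042 ]
```

View pics/w1c.png

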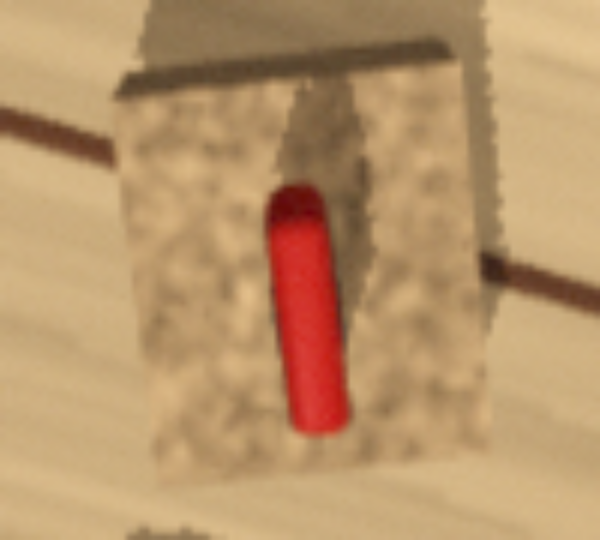

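>>> arm_command(
  translation=[
    [0.67,1.17,0],
    [0,0,4],
    [0,0,4],
    [0,0,3.5],
    [0,0,3],
    [0,0,0],
  ],
  twist=[-7.2,0,0,0,0,0],
)

```text
time_s: 2.12
tool_pos: [0.486, -0.3227, 0.0703]
tool_rot: [179.5, -0.1, -66.6]
force: [-0.3, 0.0, -0.1]
grip_width: 0.087
```

>>> arm_command(
  translation=[
    [-0.9,-1.6,0],
    [0,0,0],
    [0,0,0],
  ],
  twist=[-0.9,0,0],
)

```text
time_s: 2.5
tool_pos: [0.4995, -0.3094, 0.0741]
tool_rot: [179.7, -0.4, -65.7]
force: [-0.2, -1.1, 0.2]
grip_width: 0.0866
```

>>> arm_command(
  translation=[
    [-0.2,0.2,1.5],
    [0,0,0.7],
    [0,0,0],
    [0,0,0],
  ],
  twist=[0,0,0,0],
)

```text
time_s: 3.0
tool_pos: [0.4966, -0.3089, 0.0511]
tool_rot: [179.7, -0.5, -65.7]
force: [-0.3, 0.1, -0.0]
grip_width: 0.0871
```

```bash
python3 w.py w2
```

```text
3.0 [ 0.4966 -0.3089  0.0511] [179.6767  -0.4678 -65.6928] [ 45.6466  19.8504 -19.6443 103.0094   8.3505  58.3209 -42.9952] [-0.3478  0.0668 -0.0327]
[[ 1.     -0.0003 -0.0002 -0.    ]
 [-0.0003 -0.9708 -0.2397 -0.0651]
 [-0.0002  0.2397 -0.9708 -0.1631]
 [ 0.      0.      0.      1.    ]]
```

View pics/w2.png

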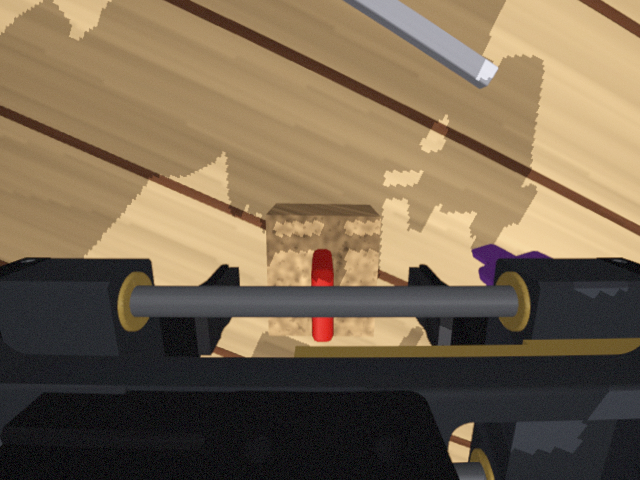

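The key stands upright in the image, centred between the fingers at (322,295). Gripping and lifting.

>>> arm_command(
  translation=[
    [0,0,0],
    [0,0,0],
    [0,0,0],
    [0,0,0],
    [0,0,0],
    [0,0,0],
  ],
  twist=[0,0,0,0,0,0],
  grip=0,
  force=40,
)

```text
time_s: 3.8
tool_pos: [0.4971, -0.3092, 0.0518]
tool_rot: [179.7, -0.5, -65.7]
force: [-1.0, 0.7, -0.1]
grip_width: 0.0351
```

>>> arm_command(
  translation=[
    [0,0,-1.5],
    [0,0,-3],
    [0,0,-5],
    [0,0,-4],
    [0,0,0],
  ],
  twist=[0,0,0,0,0],
)

```text
time_s: 4.42
tool_pos: [0.4978, -0.3077, 0.195]
tool_rot: [179.8, -0.6, -65.7]
force: [0.4, -0.2, -0.7]
grip_width: 0.0005
```

The fingers were still closing when I lifted (35 mm open), so the key was missed. Reopening and checking how the key stands.

>>> arm_command(
  translation=[
    [0,0,0],
    [0,0,0],
    [0,0,0],
    [0,0,0],
    [0,0,0],
    [0,0,0],
    [0,0,0],
    [0,0,0],
  ],
  twist=[0,0,0,0,0,0,0,0],
  grip=70,
)

```text
time_s: 5.42
tool_pos: [0.4958, -0.3066, 0.1914]
tool_rot: [179.6, -0.3, -65.7]
force: [0.1, 0.9, -0.1]
grip_width: 0.0601
```

```bash
python3 w.py w3
```

```text
5.425 [ 0.4958 -0.3066  0.1914] [179.6087  -0.3222 -65.656 ] [ 46.6986  12.356  -20.5505  94.9372   5.0213  73.5276 -40.4984] [ 0.0641  0.8526 -0.0623]
[[ 1.     -0.0003 -0.0002 -0.    ]
 [-0.0003 -0.9708 -0.2397 -0.0651]
 [-0.0002  0.2397 -0.9708 -0.1631]
 [ 0.      0.      0.      1.    ]]
```

View pics/w3.png

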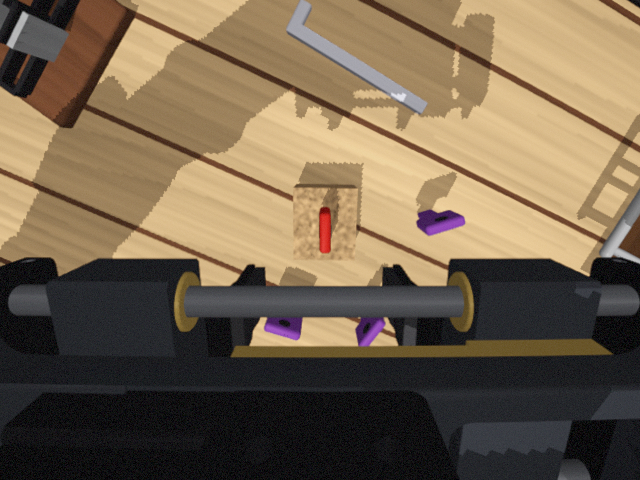

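The key still stands untouched in its slot at (325,230). Going down again, and this time waiting for the fingers to close fully.

>>> arm_command(
  translation=[
    [0,0,4],
    [0,0,4],
    [0,0,3.5],
    [0,0,1],
    [0,0,0],
    [0,0,0],
  ],
  twist=[0,0,0,0,0,0],
)

```text
time_s: 6.22
tool_pos: [0.4982, -0.3094, 0.0673]
tool_rot: [179.8, -0.7, -65.7]
force: [-0.1, 0.1, 0.6]
grip_width: 0.0609
```

>>> arm_command(
  translation=[
    [-0.15,0.1,1.0],
    [0,0,0.6],
    [0,0,0],
  ],
  twist=[0,0,0],
)

```text
time_s: 6.6
tool_pos: [0.4982, -0.3096, 0.0528]
tool_rot: [180.0, -0.9, -65.7]
force: [-0.6, 0.1, -0.2]
grip_width: 0.0608
```

>>> arm_command(
  translation=[
    [0,0,0],
    [0,0,0],
    [0,0,0],
    [0,0,0],
    [0,0,0],
    [0,0,0],
    [0,0,0],
    [0,0,0],
    [0,0,0],
  ],
  twist=[0,0,0,0,0,0,0,0,0],
  grip=0,
  force=40,
)

```text
time_s: 7.72
tool_pos: [0.4983, -0.3092, 0.0533]
tool_rot: [180.0, -0.9, -65.7]
force: [-1.4, 1.1, 0.3]
grip_width: 0.0101
```

>>> arm_command(
  translation=[
    [0,0,-1.5],
    [0,0,-3],
    [0,0,-5],
    [0,0,-5],
    [0,0,0],
  ],
  twist=[0,0,0,0,0],
)

```text
time_s: 8.35
tool_pos: [0.4978, -0.3075, 0.206]
tool_rot: [-179.9, -1.0, -65.7]
force: [0.5, 1.3, -0.0]
grip_width: 0.0096
```

```bash
python3 - <<'E'
from h import *
o=telemetry.get_obs();print(o['tool_pos'],o['tool_rot'],o['grip_width'],o['force'])
d=np.array([.596,.204])-o['tool_pos'][:2]; yaw=o['tool_rot'][2]; print(d)
for i in range(14):
    y=np.radians(yaw+10*i); s=d/12*100
    print([round(float(s@[np.cos(y),np.sin(y)]),1),round(float(s@[np.sin(y),-np.cos(y)]),1)])
E
```

```text
[ 0.49781683 -0.30754899  0.20597302] [-179.94743233   -1.03081845  -65.66218361] 0.00963135681253952 [ 0.46224047  1.3073674  -0.03627401]
[0.09818317 0.51154899]
[-3.5, -2.5]
[-3.1, -3.1]
[-2.5, -3.6]
[-1.8, -3.9]
[-1.1, -4.2]
[-0.4, -4.3]
[0.4, -4.3]
[1.1, -4.2]
[1.8, -3.9]
[2.5, -3.5]
[3.1, -3.1]
[3.6, -2.5]
[3.9, -1.8]
[4.2, -1.1]
```

>>> arm_command(
  translation=[
    [-3.5,-2.5,0],
    [-3.1,-3.1,0],
    [-2.5,-3.6,0],
    [-1.8,-3.9,0],
    [-1.1,-4.2,0],
    [-0.4,-4.3,0],
    [0.4,-4.3,0],
    [1.1,-4.2,0],
    [1.8,-3.9,0],
    [0,0,0],
  ],
  twist=[-10,-10,-10,-10,-10,-10,-10,-10,-10,-10],
)

```text
time_s: 9.6
tool_pos: [0.5615, 0.087, 0.1983]
tool_rot: [178.9, 0.3, 37.5]
force: [0.5, -1.1, -0.6]
grip_width: 0.0095
```

```bash
python3 w.py w4
```

```text
9.6 [0.5615 0.087  0.1983] [178.9031   0.327   37.4671] [ 27.5183  13.6229 -45.6196  95.9098  11.2376  74.6819  17.1948] [ 0.4698 -1.1022 -0.5763]
[[ 1.     -0.0002 -0.0006 -0.0001]
 [-0.0003 -0.9706 -0.2406 -0.0653]
 [-0.0006  0.2406 -0.9706 -0.1631]
 [ 0.      0.      0.      1.    ]]
```

View pics/w4.png

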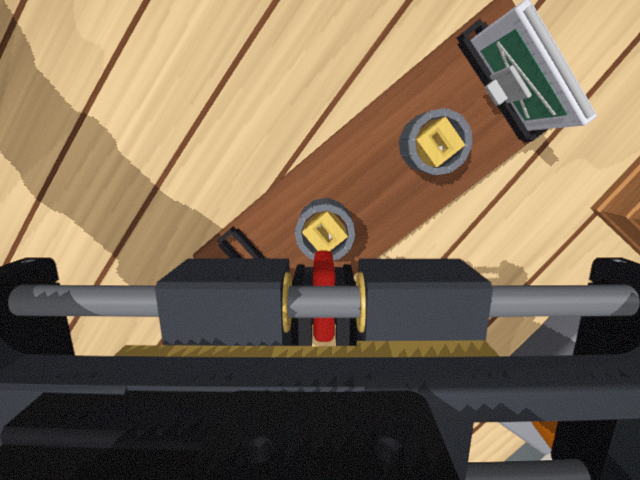

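Wrist view (8th picture): the map holder's lock is at (440,142), the other lock at (325,232), and the key is held at (324,295). Now measuring the keyhole and the held key with the same camera.

```bash
cat > meas.py <<'E'
import sys
from h import *
np.set_printoptions(precision=4,suppress=True)
d=np.load(f"pics/{sys.argv[1]}.npz"); c={k:d[k] for k in d}; img=cv2.imread(f"pics/{sys.argv[1]}.png"); E=d['E']
hsv=cv2.cvtColor(img,cv2.COLOR_BGR2HSV)
m=cv2.inRange(hsv,(20,120,110),(32,255,255)); m[255:]=0
m=cv2.morphologyEx(m,cv2.MORPH_OPEN,np.ones((3,3)))
for k in cv2.findContours(m,cv2.RETR_EXTERNAL,cv2.CHAIN_APPROX_NONE)[0]:
    if cv2.contourArea(k)<400: continue
    h=cv2.convexHull(k); r=cv2.minAreaRect(h); b=cv2.boxPoints(r)
    P=proj(c,E,b,.060); ed=np.diff(np.r_[P,P[:1]],axis=0)[:,:2]
    print("plug",r[0],cv2.contourArea(h),P.mean(0)[:2],"edges",np.linalg.norm(ed,axis=1),np.degrees(np.arctan2(ed[:,1],ed[:,0])))
    # slot: dark pixels inside the plug hull
    f=np.zeros(m.shape,np.uint8);cv2.fillConvexPoly(f,h,1);f=cv2.erode(f,np.ones((5,5)))
    hv=hsv[...,2]; s=((f>0)&(m==0)).astype(np.uint8); n,_,st,ce=cv2.connectedComponentsWithStats(s)
    i=1+st[1:,4].argmax(); pts=np.argwhere(_==i)[:,::-1].astype(np.float32); r=cv2.minAreaRect(pts);b=cv2.boxPoints(r)
    P=proj(c,E,b,.060);ed=np.diff(np.r_[P,P[:1]],axis=0)[:,:2]
    print(" slot",r[0],P.mean(0)[:2],np.linalg.norm(ed,axis=1),np.degrees(np.arctan2(ed[:,1],ed[:,0])))
E
python3 meas.py w4; python3 - <<'E'
import cv2
i=cv2.imread("pics/w4.png")
for y in list(range(246,284,3))+list(range(314,346,2)): print(y,i[y,312:338,2].tolist() if y in(258,330) else [int(i[y,324,k]) for k in range(3)],end=' ')
for n,(x,y) in {"a":(395,100),"b":(280,190)}.items(): pass
cv2.imwrite("pics/w4c.png",cv2.resize(i[95:265,290:480],None,fx=4,fy=3.5))
E
```

```text
plug (324.6463317871094, 231.68295288085938) 1163.0 [0.5662 0.0816] edges [0.034  0.0339 0.0348 0.0345] [  76.5378  -14.0052 -102.3977  164.7146]
 slot (329.23529052734375, 235.44122314453125) [0.5716 0.0815] [0.0034 0.0051 0.0034 0.0051] [  52.0368  -38.5965 -127.898   141.2471]
plug (437.32342529296875, 142.52044677734375) 1531.0 [0.5951 0.2046] edges [0.0371 0.0335 0.0379 0.0341] [  75.4863  -10.2606 -103.6031  168.327 ]
 slot (441.83819580078125, 146.89706420898438) [0.6006 0.2044] [0.0053 0.0049 0.0053 0.0049] [  69.0163  -16.9925 -110.8772  162.7918]
246 [109, 205, 238] 249 [103, 192, 228] 252 [26, 21, 134] 255 [18, 21, 137] 258 [123, 126, 140, 150, 152, 149, 146, 141, 141, 143, 140, 141, 139, 139, 136, 132, 133, 123, 124, 121, 114, 118, 123, 114, 107, 123] 261 [22, 27, 114] 264 [19, 17, 112] 267 [25, 28, 113] 270 [15, 23, 124] 273 [12, 19, 143] 276 [25, 32, 159] 279 [29, 35, 164] 282 [24, 29, 162] 314 [128, 121, 120] 316 [113, 109, 107] 318 [43, 47, 158] 320 [24, 27, 163] 322 [24, 31, 164] 324 [22, 32, 163] 326 [28, 33, 165] 328 [34, 38, 166] 330 [115, 123, 125, 138, 143, 153, 160, 161, 166, 166, 164, 163, 167, 163, 166, 164, 166, 162, 159, 156, 154, 142, 130, 108, 40, 46] 332 [19, 28, 164] 334 [22, 34, 166] 336 [23, 27, 163] 338 [28, 29, 164] 340 [28, 32, 158] 342 [96, 133, 172] 344 [106, 146, 172]
```

View pics/w4c.png

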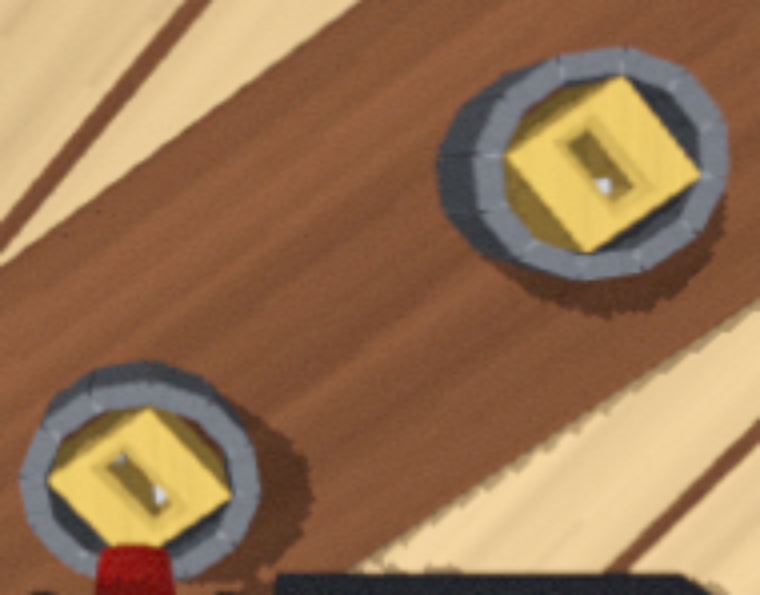

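```bash
python3 - <<'E'
from h import *
np.set_printoptions(precision=4,suppress=True)
d=np.load("pics/w4.npz"); c={k:d[k] for k in d};E=d['E']
print(c['fx'],c['cx'],c['cy'])
q=np.array([(622,76),(700,175),(588,252),(505,155),(602.5,164.5),(602,165),(140,483)])
px=np.c_[290+q[:,0]/4,95+q[:,1]/3.5]
P=proj(c,E,px,.06);print(P)
ed=np.diff(P[[0,1,2,3,0]],axis=0);print(np.linalg.norm(ed,axis=1),np.degrees(np.arctan2(ed[:,1],ed[:,0])))
# held key in tool frame: work with hand_eye as 'world'
o=telemetry.get_obs();H=np.linalg.inv(pose(o))@E
for z in(-.0247,-.0112): print(z,proj(c,H,[(324,271),(324,275),(325,341),(324,251)],z))
E
```

```text
334.01517783910526 323.45123423925145 237.1512866141723
[[0.5862 0.2249 0.06  ]
 [0.6155 0.218  0.06  ]
 [0.6088 0.189  0.06  ]
 [0.5786 0.1955 0.06  ]
 [0.5969 0.2068 0.06  ]
 [0.5969 0.2067 0.06  ]
 [0.5671 0.081  0.06  ]]
[0.0301 0.0298 0.0309 0.0303] [ -13.0726 -102.9703  167.8756   75.667 ]
-0.0247 [[ 0.0017 -0.0175 -0.0247]
 [ 0.0017 -0.0157 -0.0247]
 [ 0.0021  0.0169 -0.0247]
 [ 0.0017 -0.0267 -0.0247]]
-0.0112 [[ 0.0017 -0.0127 -0.0112]
 [ 0.0017 -0.0107 -0.0112]
 [ 0.0021  0.0251 -0.0112]
 [ 0.0017 -0.0227 -0.0112]]
```

>>> arm_command(
  translation=[
    [2.5,-1.8,0],
    [2.8,-1.4,0],
    [3.0,-0.9,0],
    [3.1,-0.3,0],
    [0,0,0],
    [0,0,0],
  ],
  twist=[-10,-10,-10,-10,0,0],
)

```text
time_s: 10.4
tool_pos: [0.5975, 0.1999, 0.1928]
tool_rot: [179.5, 1.4, 77.3]
force: [-0.3, -1.2, -0.0]
grip_width: 0.0099
```

```bash
cat > go.py <<'E'
from h import *
import sys
np.set_printoptions(precision=4,suppress=True)
t=np.array([float(v) for v in sys.argv[1:4]]);y=float(sys.argv[4])
o=telemetry.get_obs();T=pose(o)
print(o['time_s'],o['tool_pos'],o['tool_rot'],o['qpos'],"F",o['force'],"M",o['wrist_torque'])
print("shift cm",T[:3,:3].T@(t-T[:3,3])*100,"twist",o['tool_rot'][2]-y)
E
python3 go.py .597 .2065 .128 76.9
```

```text
10.4 [0.5975 0.1999 0.1928] [179.5088   1.4375  77.2888] [ 17.7355  25.1445 -51.9949  86.802   21.3751  78.5913  41.1646] F [-0.286  -1.2175 -0.0241] M [ 0.1242 -0.1296  0.0456]
shift cm [ 0.7968 -0.2548  6.4554] twist 0.38878460272863435
```

```bash
cat > go.py <<'E'
from h import *
import sys
np.set_printoptions(precision=4,suppress=True)
t=np.array([float(v) for v in sys.argv[1:4]]);y=float(sys.argv[4])   # target of key TIP, tool yaw
Rg=R.from_euler('xyz',[180,-.9,-65.7],degrees=True).as_matrix()
up=Rg.T@[0,0,1.]                       # key's axis in tool frame
p=np.array([0,.0005,0])-up*.0433       # tip in tool frame
o=telemetry.get_obs();T=pose(o); tip=(T@np.r_[p,1])[:3]
print(o['time_s'],'tip',tip,'rot',o['tool_rot'],'tilt',T[:3,:3]@up,"F",o['force'],"M",o['wrist_torque'])
print("shift cm",T[:3,:3].T@(t-tip)*100,"twist",o['tool_rot'][2]-y)
E
python3 go.py .597 .2065 .085 76.9
```

```text
10.4 tip [0.598  0.198  0.1495] rot [179.5088   1.4375  77.2888] tilt [0.0006 0.0417 0.9991] F [-0.286  -1.2175 -0.0241] M [ 0.1242 -0.1296  0.0456]
shift cm [ 0.9727 -0.3417  6.4245] twist 0.38878460272863435
```

>>> arm_command(
  translation=[
    [0.9,-0.3,1.5],
    [0,0,2],
    [0,0,1.5],
    [0,0,0.8],
    [0,0,0],
    [0,0,0],
  ],
  twist=[0.4,0,0,0,0,0],
)

```text
time_s: 11.15
tool_pos: [0.5963, 0.2037, 0.129]
tool_rot: [179.6, 1.7, 76.4]
force: [0.7, 0.3, -1.0]
grip_width: 0.0101
```

```bash
python3 go.py .597 .2065 .085 76.9; python3 w.py w5|tail -0; python3 - <<'E'
import cv2
i=cv2.imread("pics/w5.png");cv2.imwrite("pics/w5c.png",cv2.resize(i[180:360,200:440],None,fx=3.3,fy=3.3))
E
```

```text
11.15 tip [0.5967 0.2016 0.0857] rot [179.55     1.6564  76.3893] tilt [0.0029 0.0452 0.999 ] F [ 0.7217  0.2562 -1.0387] M [ 0.0949 -0.1794  0.0066]
shift cm [ 0.486  -0.0847  0.0555] twist -0.5106840732478304Exception ignored on flushing sys.stdout:
BrokenPipeError: [Errno 32] Broken pipe
```

View pics/w5c.png

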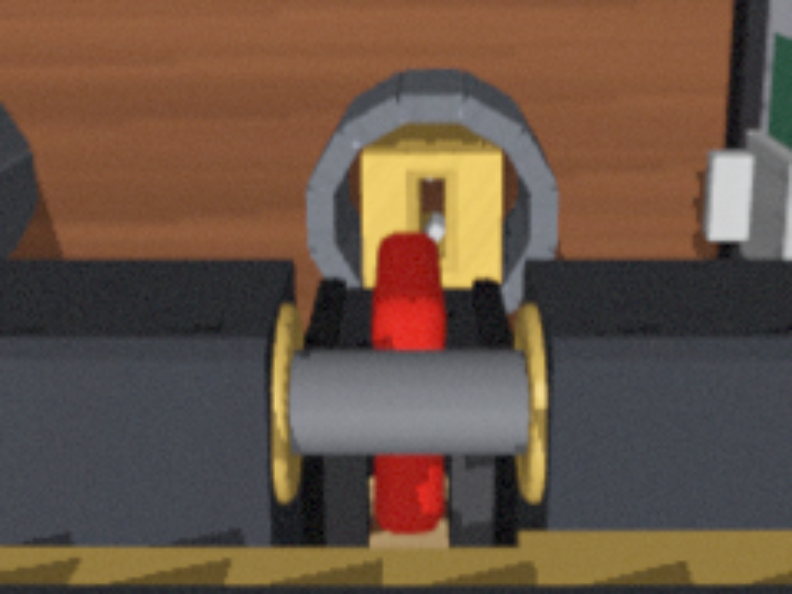

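```bash
python3 - <<'E'
from h import *
np.set_printoptions(precision=4,suppress=True)
d=np.load("pics/w5.npz"); c={k:d[k] for k in d};E=d['E']
q=np.array([(361,150),(503,151),(361,287),(503,287),(407,172),(458,172),(432.5,172)])
P=proj(c,E,np.c_[200+q[:,0]/3.3,180+q[:,1]/3.3],.06);print(P)
ed=P[1]-P[0];print(np.linalg.norm(ed),np.degrees(np.arctan2(ed[1],ed[0])),"c4",P[:4].mean(0))
u=ed/np.linalg.norm(ed);v=np.array([u[1],-u[0],0]); v=-v if v[0]>0 else v
print("c from top edge",(P[0]+P[1])/2+.0151*v)
H=np.linalg.inv(pose(telemetry.get_obs()))@E
for z in(-.0247,): print(z,proj(c,H,[(200+x/3.3,180+y/3.3) for x,y in((408,300),(410,530),(374,320),(443,320))],z))
E
```

```text
[[0.5782 0.1957 0.06  ]
 [0.5854 0.2254 0.06  ]
 [0.6085 0.1881 0.06  ]
 [0.6155 0.2188 0.06  ]
 [0.5852 0.2042 0.06  ]
 [0.5877 0.2149 0.06  ]
 [0.5865 0.2096 0.06  ]]
0.030505895971758738 76.35888488459038 c4 [0.5969 0.207  0.06  ]
c from top edge [0.5672 0.2141 0.06  ]
-0.0247 [[ 0.0001 -0.0159 -0.0247]
 [ 0.0004  0.0183 -0.0247]
 [-0.0044 -0.013  -0.0247]
 [ 0.0048 -0.013  -0.0247]]
```

Keyhole centre is (0.597,0.207) from both views, with slot yaw about -13.3°. Correct sideways, then descend to just above the mouth.

>>> arm_command(
  translation=[
    [0.52,-0.1,0],
    [0,0,0.9],
    [0,0,0.7],
    [0,0,0],
    [0,0,0],
  ],
  twist=[-0.3,0,0,0,0],
)

```text
time_s: 11.82
tool_pos: [0.5971, 0.2093, 0.1126]
tool_rot: [179.5, 1.6, 76.7]
force: [-0.4, 0.4, -0.9]
grip_width: 0.0095
```

```bash
python3 go.py .597 .207 .063 76.6
```

```text
11.825 tip [0.5975 0.2073 0.0694] rot [179.4748   1.6115  76.7241] tilt [0.0011 0.0448 0.999 ] F [-0.4484  0.3512 -0.8941] M [ 0.0823 -0.1853  0.0109]
shift cm [-0.0225 -0.0524  0.6391] twist 0.12411212102722402
```

>>> arm_command(
  translation=[
    [0,-0.05,0.4],
    [0,0,0.3],
    [0,0,0.3],
    [0,0,0.3],
    [0,0,0.2],
  ],
  twist=[0,0,0,0,0],
)

```text
time_s: 12.45
tool_pos: [0.5964, 0.2091, 0.097]
tool_rot: [179.5, 1.6, 76.7]
force: [-1.9, 0.0, -0.7]
grip_width: 0.0099
```

```bash
python3 go.py .597 .207 .045 76.6
```

```text
12.45 tip [0.5969 0.2071 0.0537] rot [179.493    1.6028  76.7138] tilt [0.0014 0.0445 0.999 ] F [-1.8713  0.0397 -0.6594] M [0.1549 0.0711 0.0017]
shift cm [0.0204 0.0082 0.8731] twist 0.11380870786757669
```

The tip is 6 mm into the mouth with almost no vertical force. Going on to the pins.

>>> arm_command(
  translation=[
    [0,0,0.3],
    [0,0,0.3],
    [0,0,0.3],
    [0,0,0.2],
  ],
  twist=[0,0,0,0],
)

```text
time_s: 12.95
tool_pos: [0.5965, 0.2091, 0.0864]
tool_rot: [179.5, 1.6, 76.7]
force: [-4.1, -1.8, 12.4]
grip_width: 0.0094
```

```bash
python3 go.py .597 .207 .042 76.6
```

```text
12.95 tip [0.5969 0.2071 0.0431] rot [179.4752   1.6111  76.7238] tilt [0.0011 0.0447 0.999 ] F [-4.1056 -1.7516 12.4434] M [-0.3932  0.8681 -0.0481]
shift cm [-0.0002  0.0084  0.1138] twist 0.12376702619975788
```

At the pins (17 mm deep, 12 N). Now turning clockwise with a light push.

>>> arm_command(
  translation=[
    [0,0,0],
    [0,0,0.05],
    [0,0,0.05],
    [0,0,0.05],
    [0,0,0.05],
    [0,0,0.05],
  ],
  twist=[5,6,6,6,6,6],
)

```text
time_s: 13.7
tool_pos: [0.5966, 0.2087, 0.0865]
tool_rot: [178.5, 1.0, 40.6]
force: [-1.3, -0.1, 1.9]
grip_width: 0.0095
```

```bash
python3 go.py .597 .207 .028 76.6
```

```text
13.7 tip [0.5965 0.2065 0.0432] rot [178.5124   1.0403  40.6168] tilt [0.0088 0.0417 0.9991] F [-1.2844 -0.1477  1.9287] M [-0.0386  0.2236  0.025 ]
shift cm [ 0.099  -0.0485  1.5209] twist -35.983215987361284
```

>>> arm_command(
  translation=[
    [0,0,0.1],
    [0,0,0.1],
    [0,0,0.1],
    [0,0,0.1],
  ],
  twist=[2.5,2.5,2.5,2.5],
)

```text
time_s: 14.2
tool_pos: [0.5967, 0.2087, 0.0859]
tool_rot: [178.2, 0.7, 30.3]
force: [-2.0, -1.2, 4.7]
grip_width: 0.0099
```

```bash
python3 go.py .597 .207 .028 76.6
```

```text
14.2 tip [0.5966 0.2065 0.0427] rot [178.2074   0.7426  30.3006] tilt [0.009  0.0415 0.9991] F [-1.9625 -1.2221  4.6994] M [-0.2292  0.492   0.0251]
shift cm [ 0.0789 -0.0673  1.4675] twist -46.29937876080483
```

>>> arm_command(
  translation=[
    [0,0,0.14],
    [0,0,0.14],
    [0,0,0.14],
    [0,0,0.14],
  ],
  twist=[2,2,0,-2],
)

```text
time_s: 14.7
tool_pos: [0.5966, 0.2087, 0.0817]
tool_rot: [178.1, 0.7, 28.3]
force: [-1.5, 0.1, 2.9]
grip_width: 0.0101
```

```bash
python3 go.py .597 .207 .028 76.6
```

```text
14.7 tip [0.5965 0.2065 0.0384] rot [178.1177   0.6784  28.2645] tilt [0.0087 0.042  0.9991] F [-1.4653  0.1204  2.9015] M [-0.072   0.3153  0.0225]
shift cm [ 0.0863 -0.0563  1.0409] twist -48.33547477034878
```

It slipped past the pins and the depth is now about 21.6 mm. Pushing it home gently.

>>> arm_command(
  translation=[
    [0,0,0.25],
    [0,0,0.25],
    [0,0,0.25],
    [0,0,0.2],
    [0,0,0.15],
  ],
  twist=[0,0,0,0,0],
)

```text
time_s: 15.32
tool_pos: [0.5967, 0.2087, 0.0713]
tool_rot: [178.1, 0.7, 28.3]
force: [-6.2, -3.0, 17.4]
grip_width: 0.0095
```

```bash
python3 go.py .597 .207 .028 76.6
```

```text
15.325 tip [0.5966 0.2064 0.0281] rot [178.1247   0.6797  28.3216] tilt [0.0087 0.0419 0.9991] F [-6.2497 -3.0151 17.3679] M [-0.5759  1.4515 -0.0427]
shift cm [ 0.0647 -0.0319  0.0048] twist -48.278365642349385
```

Fully home: tip 32 mm deep, shoulder seated at 17 N. Turning to the stop.

>>> arm_command(
  translation=[
    [0,0,0],
    [0,0,0.03],
    [0,0,0.03],
    [0,0,0.03],
    [0,0,0.03],
    [0,0,0.03],
    [0,0,0.03],
    [0,0,0.03],
  ],
  twist=[0,8,8,8,8,8,6,3],
)

```text
time_s: 16.32
tool_pos: [0.5974, 0.2084, 0.0715]
tool_rot: [178.3, -1.1, -22.3]
force: [-3.1, -1.4, 6.0]
grip_width: 0.0096
```

```bash
python3 go.py .597 .207 .028 -21.4
```

```text
16.325 tip [0.5969 0.2067 0.0282] rot [178.2794  -1.1354 -22.2823] tilt [0.0076 0.0293 0.9995] F [-3.0684 -1.4377  6.0304] M [-0.1593  0.7283  0.0161]
shift cm [-0.0057 -0.0342  0.0226] twist -0.8822985786769699
```

>>> arm_command(
  translation=[
    [0,0,0.03],
    [0,0,0.05],
    [0,0,0.05],
    [0,0,0.05],
    [0,0,0.05],
    [0,0,0.05],
  ],
  twist=[3,3,3,3,3,3],
)

```text
time_s: 17.08
tool_pos: [0.5978, 0.2084, 0.0715]
tool_rot: [178.6, -1.9, -40.1]
force: [-3.5, -1.5, 5.6]
grip_width: 0.0116
```

```bash
python3 go.py .597 .207 .028 -21.4; python3 w.py w6; python3 - <<'E'
from cell import optics
import cv2
cv2.imwrite("pics/s6.png",cv2.resize(optics.read_camera("scene")["img"][130:310,220:460],None,fx=3.3,fy=3.3))
E
```

```text
17.075 tip [0.5974 0.2068 0.0282] rot [178.621   -1.9182 -40.1138] tilt [0.0019 0.0298 0.9996] F [-3.5194 -1.5062  5.6053] M [-0.3319  0.8572  1.0593]
shift cm [-0.044   0.0046  0.0186] twist -18.713832117985525
17.075 [0.5978 0.2084 0.0715] [178.621   -1.9182 -40.1138] [ -1.5246  25.3382 -27.0452  94.3785  15.0793  64.0633 -73.2608] [-3.5194 -1.5062  5.6053]
[[ 1.     -0.0002 -0.0005 -0.    ]
 [-0.0003 -0.9708 -0.2398 -0.0651]
 [-0.0004  0.2398 -0.9708 -0.1631]
 [ 0.      0.      0.      1.    ]]
```

View pics/s6.png

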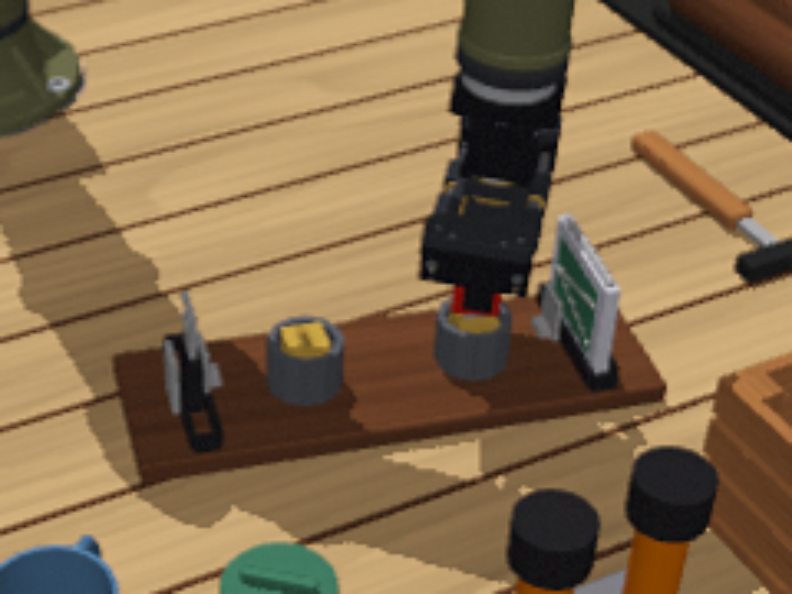

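View pics/w6.png

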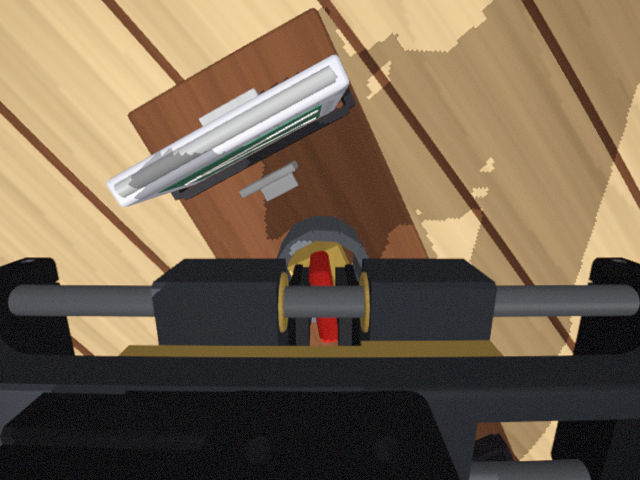

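The jaw is drawn back in the wrist view, the map holder still stands, and the other lock is unturned. The gripper is over-twisted against the stop (1 N m), so I'll ease it off part way and keep it pressed.

>>> arm_command(
  translation=[
    [0,0,0.05],
    [0,0,0.05],
    [0,0,0.05],
    [0,0,0.05],
  ],
  twist=[-5,-3,0,0],
)

```text
time_s: 17.68
tool_pos: [0.5977, 0.2086, 0.0715]
tool_rot: [178.2, -1.9, -31.3]
force: [-3.5, -0.3, 7.2]
grip_width: 0.0103
```

```bash
python3 go.py .597 .207 .028 -21.4; python3 w.py w7; python3 - <<'E'
import cv2,numpy as np
for n in("w6","w7"):
    i=cv2.imread(f"pics/{n}.png").astype(int); m=(i[...,2]>90)&(i[...,1]<60)&(i[...,0]<60); m[:240]=0;m[350:]=0;m[:,:300]=0;m[:,345:]=0
    y,x=np.nonzero(m); print(n,len(x),np.degrees(np.arctan(np.polyfit(y,x,1)[0])),cv2.minAreaRect(np.c_[x,y].astype(np.float32)))
E
```

```text
17.675 tip [0.5974 0.2067 0.0282] rot [178.2457  -1.8537 -31.2964] tilt [0.0017 0.0348 0.9994] F [-3.5431 -0.2849  7.2404] M [-0.1268  0.8731  0.5059]
shift cm [-0.049  -0.0082  0.0176] twist -9.896404488298863
17.675 [0.5977 0.2086 0.0715] [178.2457  -1.8537 -31.2964] [ -0.4986  25.6038 -28.5463  94.3634  16.0524  64.2303 -65.2038] [-3.5431 -0.2849  7.2404]
[[ 1.     -0.0002 -0.0006 -0.0001]
 [-0.0003 -0.9708 -0.2399 -0.0651]
 [-0.0005  0.2399 -0.9708 -0.1631]
 [ 0.      0.      0.      1.    ]]
w6 1164 7.100955564432472 ((323.65081787109375, 294.225341796875), (33.637691497802734, 93.36334991455078), 4.4971513748168945)
w7 1171 3.0713687753679793 ((323.9465026855469, 294.5845031738281), (30.730911254882812, 94.74153137207031), 5.774326324462891)
```

```bash
python3 -c "
from cell import env,telemetry
print(env.sign_off());print(telemetry.get_obs()['time_s'])"
```

```text
the job is handed in; nothing more can be done
None
the job is handed in; nothing more can be done
```

The job is handed in: the red key is fully home in the map holder's lock (left, +y), turned clockwise to its stop, and still gripped. `sign_off()` gives no verdict, so what follows rests on my own readings.

**How it went**
- **First grasp missed:** I lifted before the fingers had closed. The key stayed untouched in its stand, and the second grasp held it.
- **At the pins:** the key stopped about 17 mm down at 12 N. It slipped past them after about 48–50° clockwise, under a push of a few newtons.
- **Seating:** it then seated fully with a peak reading of about 17 N, well under the 40 N limit.
- **Turning to the stop:** I over-twisted a little there, reaching about 1 N m with the key slightly skewed in the pads. I backed the gripper off about 9°.

**Last checks (17.7 s)**
- **Depth and position:** the tip was about 32 mm deep, within 1 mm of the keyhole centre, with about 2° of tilt.
- **Held on the stop:** about 0.5 N m was still pressing clockwise, far more than the spring's 0.07 N m. The key had turned roughly 100° in all, including the slot's play, which puts the plug at its stop. I had no direct reading of the plug angle.
- **Grip:** fingers at 10.3 mm on the 10 mm bow, set to 40 N.
- **Surroundings:** pictures taken just before the back-off showed the clip jaw drawn back, the map holder upright in place and the other lock unturned. I did not check the mug, wax box, scraper, tent peg or opener by measurement. The arm did not go near the ones on the shelf, and the opener looked undisturbed in those pictures.

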